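Reverse the double-ended combs in a scoring head

ROBOT

A 7-joint arm with a two-finger parallel gripper is mounted at the origin on a cart in front of the work surface, level with it; the furniture and walls round the work are solid. World frame = base frame: x ahead of the robot, y to its left, z up, the work surface at z = 0. Lengths are in m, angles in rad, forces in N, time in s.
With the tool pointing down it reaches from about 0.4 to 0.85 m from the base axis. Payload 4.5 kg.
Tool frame: the origin (TCP) lies at the very end of the fingers, on their centre line; the grasp point (between the pads) lies 19 mm behind it; z points along the fingers, y is the line along which they close (so a half turn about z gives the same grasp; the last joint's range is limited). The gripper opens to 88 mm and grips with 3 to 60 N. Pads are 18 mm wide; open, the fingers measure 123 mm over their backs; the gripper's body (75 mm by 187 mm) begins 45 mm behind the grasp point.
Start: joints at [-1.282, 0.689, -0.195, 1.565, 0.157, 0.902, -0.215], TCP at [0.158, 0.605, 0.239] pointing down, gripper open.
Joint ranges: [-3.01, 3.01], [-0.46, 2.08], [-1.47, 1.51], [0.13, 2.56], [-1, 4.14], [0.04, 2.09], [-2.66, 2.66]. Speed limits (rad/s): [2.57, 2.57, 3.14, 3.14, 3.14, 3.14, 3.14].

INTERFACE

Orientations are given as a 3x3 rotation matrix whose columns are the frame's x, y, z axes.
In Python, from station import bot gives the robot as it stands. Calls block until the motion is done:
- bot.move_pose(position, orientation): joint-space move of the TCP to a pose.
- bot.line_to(position, ori=None, rate=0.15, f_stop=None): straight line of the TCP; ori=None keeps the orientation; rate is the mean speed in m/s. With f_stop (N) it stops when the force on the tool has changed by that much, and returns True; else False.
- bot.movej(angles): joint-space move.
- bot.open_gripper() and bot.grasp(): open the fingers fully, or close them until they stop; the grip force is fixed at half the most.
- bot.pause(seconds).
- bot.solve_ik(position, orientation): joint angles nearest the present ones, or None.
- bot.grab_frame(name): name is "side" or "top" or "wrist"; returns a dict with "img" (420x560x3 uint8, red, green, blue), "z_map" (420x560 float32, m along the optical axis (not along the pixel's ray), 0 where there is no reading), "intrinsics" (3x3 intrinsics, pixels), "R" (3x3) and "t" (3): a world point X has camera coordinates R X + t; the wrist camera has in their place "mount" (4x4, takes a point from camera to tool coordinates, whose origin is the TCP and whose axes are the flange's). Camera axes: x right, y down, z forward; pixel columns grow to the right and rows downward; lengths in m; the calibration is good to about 2 mm. A picture is of the moment at which its call begins: read the wrist's pose just before it.
A pose or a line that the arm cannot do raises bot.PlanningError and nothing moves.
- bot.sign_off(): hands the job in; it is judged then, once.
Readings, each from a call of its own:
- bot.current_clock(): time.
- bot.current_qpos(): joint angles.
- bot.current_qd(): joint speeds.
- bot.current_joint_torque(): joint torques, N m.
- bot.current_eef_pos(): TCP position.
- bot.current_eef_rot(): TCP orientation.
- bot.current_wrist_force(): force on the tool from outside, world axes, zero at the start.
- bot.current_moment(): the same for the moment, N m.
- bot.current_opening(): finger opening in m.
- bot.current_grasp_force(): force on a finger pad.
Only numpy, scipy, OpenCV 4.12 (cv2) and the standard library are available. Lean on these libraries where they do the work, as an engineer would, in place of code of your own. Each camera call takes 0.05 s, during which the arm holds its last target. There are 200 camera calls.

TASK

Change the scoring head on the table over from coarse to fine: slide its locking rail fully back, turn every comb that has its red coarse end out at the front end for end so that its blue fine end sticks out instead, each lying flat and fully down in a bay with its teeth level with the row, and only then slide the rail fully home again. The faces of the combs are freshly waxed: hold the combs by their long edges and never put the fingers on the cream panels; do not touch the comb that already has its blue end out, and do not disturb the pots and stamp around.

Things in the scene. Friction and masses are not known exactly. Their poses are not given: they have to be found in the camera images.
- scoring_head: five-bay scoring head (comb holder), fixed on the table, grey base plate 208 x 430 x 8 mm; origin on the table under the middle bay's centre; x axis to the rear (towards the locking rail), y along the row of bays, 80 mm apart, z up. Teeth stick out at the front (-x). Two side tracks at y = +-211 mm, 61 mm tall, from 28 mm behind the bay centres rearward
- lock_rail (a joint): steel locking rail across all bays, yellow front line, slides level along the head's x, in m: 0 = fully home (its plate covers the combs from 36 to 80 mm behind the bay centres, underside 46.5 mm above the table, so none can be lifted), 0.068 = fully back, clear of the combs. Friction 2.5 N; stays where it is left
- rail_grip (a point): on the rail's black upright fin, at a good height to grip: the fin is 14 mm thick along the head's y, 26 mm long along x; its top is 16 mm above this point, the rail's plate 20 mm below it. Moves with the rail; axes as the head's
- mid_bay (a point): centre (half-way up) of a comb seated in the middle bay, 39 mm above the table; axes as the head's; the other bays at -160, -80, 80, 160 mm along y. A comb lies along x on two rests, 34 mm above the table, x = -56 to -34 and 34 to 46 mm, with cheeks 2.5 mm clear of its edges, tops at 41 mm; backstop 3.5 mm behind it. Between the rests its edges are open down to the base
- comb_a_centre (a point): double-ended steel scoring comb, flat, 150 long x 36 wide x 10 thick (mm), 140 g: six narrow blue teeth and a blue band at one end (fine), three wide red teeth and a red band at the other (coarse), bare steel long edges. Starts with its red end out at the front; may be absent. This point: its centre, half-way up; x axis to the blue end, z up
- comb_a_fine (a point): middle of the tip of the blue fine end of comb_a, half-way up, 75 mm from its centre
- comb_a_face: the cream waxed panel in both faces of comb_a, 60 x 22 x 10 mm, fixed amid it, leaving bare steel 7 mm wide along the long edges; origin at the middle of the comb's underside, axes as the comb's; no fingers on it
- comb_b_centre (a point): double-ended steel scoring comb, flat, 150 long x 36 wide x 10 thick (mm), 140 g: six narrow blue teeth and a blue band at one end (fine), three wide red teeth and a red band at the other (coarse), bare steel long edges. Starts with its red end out at the front; may be absent. This point: its centre, half-way up; x axis to the blue end, z up
- comb_b_fine (a point): middle of the tip of the blue fine end of comb_b, half-way up, 75 mm from its centre
- comb_b_face: the cream waxed panel in both faces of comb_b, 60 x 22 x 10 mm, fixed amid it, leaving bare steel 7 mm wide along the long edges; origin at the middle of the comb's underside, axes as the comb's; no fingers on it
- comb_c_centre (a point): double-ended steel scoring comb, flat, 150 long x 36 wide x 10 thick (mm), 140 g: six narrow blue teeth and a blue band at one end (fine), three wide red teeth and a red band at the other (coarse), bare steel long edges. Starts with its red end out at the front; may be absent. This point: its centre, half-way up; x axis to the blue end, z up
- comb_c_fine (a point): middle of the tip of the blue fine end of comb_c, half-way up, 75 mm from its centre
- comb_c_face: the cream waxed panel in both faces of comb_c, 60 x 22 x 10 mm, fixed amid it, leaving bare steel 7 mm wide along the long edges; origin at the middle of the comb's underside, axes as the comb's; no fingers on it
- comb_d_centre (a point): double-ended steel scoring comb, flat, 150 long x 36 wide x 10 thick (mm), 140 g: six narrow blue teeth and a blue band at one end (fine), three wide red teeth and a red band at the other (coarse), bare steel long edges. Starts with its red end out at the front; may be absent. This point: its centre, half-way up; x axis to the blue end, z up
- comb_d_fine (a point): middle of the tip of the blue fine end of comb_d, half-way up, 75 mm from its centre
- comb_d_face: the cream waxed panel in both faces of comb_d, 60 x 22 x 10 mm, fixed amid it, leaving bare steel 7 mm wide along the long edges; origin at the middle of the comb's underside, axes as the comb's; no fingers on it
- comb_e_centre (a point): double-ended steel scoring comb, flat, 150 long x 36 wide x 10 thick (mm), 140 g: six narrow blue teeth and a blue band at one end (fine), three wide red teeth and a red band at the other (coarse), bare steel long edges. Starts with its blue end out at the front already. This point: its centre, half-way up; x axis to the blue end, z up
- comb_e_fine (a point): middle of the tip of the blue fine end of comb_e, half-way up, 75 mm from its centre
- comb_e_face: the cream waxed panel in both faces of comb_e, 60 x 22 x 10 mm, fixed amid it, leaving bare steel 7 mm wide along the long edges; origin at the middle of the comb's underside, axes as the comb's; no fingers on it
- comb_e: the whole of comb_e; origin at the middle of its underside, x axis to its blue end
- pinch_pot: brown pinch pot, 82 x 79 x 49 mm, bystander; origin at the middle of its underside
- glaze_cup: white paper glaze cup, 59 mm wide, 58 tall, bystander; origin at the middle of its underside
- stamp: upright wooden stamp, 26 x 26 x 52 mm, bystander; origin at the middle of its underside

How it is judged:
On the way, in this order (a step that is already met when the one before it is completed fails the run):
1. the locking rail is drawn back clear of the combs (value of joint lock_rail above 0.05 m), for 0.2 s.
2. with the rail still back, every comb present lies seated in a bay with its blue fine end out at the front (value of joint lock_rail above 0.04 m and x of each of comb_a_fine, comb_b_fine, comb_c_fine, comb_d_fine in the frame of scoring_head below -0.065 m and x of comb_a_centre in the frame of scoring_head between -0.006 and 0.006 m and z of comb_a_centre in the frame of scoring_head between 0.036 and 0.042 m and angle between the x axis of each of comb_a_centre, comb_b_centre, comb_c_centre, comb_d_centre and the x axis of scoring_head, either way round below 0.1 rad and angle between each of comb_a_centre, comb_b_centre, comb_c_centre, comb_d_centre's own z axis and vertical below 0.06 rad and (y of comb_a_centre in the frame of scoring_head between -0.166 and -0.154 m or y of comb_a_centre in the frame of scoring_head between -0.086 and -0.074 m or y of comb_a_centre in the frame of scoring_head between -0.006 and 0.006 m or y of comb_a_centre in the frame of scoring_head between 0.074 and 0.086 m or y of comb_a_centre in the frame of scoring_head between 0.154 and 0.166 m) and linear speed of each of comb_a_face, comb_b_face, comb_c_face, comb_d_face below 0.02 m/s and x of comb_b_centre in the frame of scoring_head between -0.006 and 0.006 m and z of comb_b_centre in the frame of scoring_head between 0.036 and 0.042 m and (y of comb_b_centre in the frame of scoring_head between -0.166 and -0.154 m or y of comb_b_centre in the frame of scoring_head between -0.086 and -0.074 m or y of comb_b_centre in the frame of scoring_head between -0.006 and 0.006 m or y of comb_b_centre in the frame of scoring_head between 0.074 and 0.086 m or y of comb_b_centre in the frame of scoring_head between 0.154 and 0.166 m) and x of comb_c_centre in the frame of scoring_head between -0.006 and 0.006 m and z of comb_c_centre in the frame of scoring_head between 0.036 and 0.042 m and (y of comb_c_centre in the frame of scoring_head between -0.166 and -0.154 m or y of comb_c_centre in the frame of scoring_head between -0.086 and -0.074 m or y of comb_c_centre in the frame of scoring_head between -0.006 and 0.006 m or y of comb_c_centre in the frame of scoring_head between 0.074 and 0.086 m or y of comb_c_centre in the frame of scoring_head between 0.154 and 0.166 m) and x of comb_d_centre in the frame of scoring_head between -0.006 and 0.006 m and z of comb_d_centre in the frame of scoring_head between 0.036 and 0.042 m and (y of comb_d_centre in the frame of scoring_head between -0.166 and -0.154 m or y of comb_d_centre in the frame of scoring_head between -0.086 and -0.074 m or y of comb_d_centre in the frame of scoring_head between -0.006 and 0.006 m or y of comb_d_centre in the frame of scoring_head between 0.074 and 0.086 m or y of comb_d_centre in the frame of scoring_head between 0.154 and 0.166 m)), for 0.3 s.
At the end, for the whole second after the job is handed in: The rail is within 6 mm of fully home; every comb present lies in a bay with its blue end to the front, centre within 6 mm of the bay's point along the head's x and y and within 3 mm in height, level within 0.06 rad, in line with the head within 0.1 rad, and at rest (value of joint lock_rail below 0.006 m and x of each of comb_a_fine, comb_b_fine, comb_c_fine, comb_d_fine, comb_e_fine in the frame of scoring_head below -0.065 m and x of comb_a_centre in the frame of scoring_head between -0.006 and 0.006 m and z of comb_a_centre in the frame of scoring_head between 0.036 and 0.042 m and angle between the x axis of each of comb_a_centre, comb_b_centre, comb_c_centre, comb_d_centre, comb_e_centre and the x axis of scoring_head, either way round below 0.1 rad and angle between each of comb_a_centre, comb_b_centre, comb_c_centre, comb_d_centre, comb_e_centre's own z axis and vertical below 0.06 rad and (y of comb_a_centre in the frame of scoring_head between -0.166 and -0.154 m or y of comb_a_centre in the frame of scoring_head between -0.086 and -0.074 m or y of comb_a_centre in the frame of scoring_head between -0.006 and 0.006 m or y of comb_a_centre in the frame of scoring_head between 0.074 and 0.086 m or y of comb_a_centre in the frame of scoring_head between 0.154 and 0.166 m) and linear speed of each of comb_a_face, comb_b_face, comb_c_face, comb_d_face, comb_e_face below 0.02 m/s and x of comb_b_centre in the frame of scoring_head between -0.006 and 0.006 m and z of comb_b_centre in the frame of scoring_head between 0.036 and 0.042 m and (y of comb_b_centre in the frame of scoring_head between -0.166 and -0.154 m or y of comb_b_centre in the frame of scoring_head between -0.086 and -0.074 m or y of comb_b_centre in the frame of scoring_head between -0.006 and 0.006 m or y of comb_b_centre in the frame of scoring_head between 0.074 and 0.086 m or y of comb_b_centre in the frame of scoring_head between 0.154 and 0.166 m) and x of comb_c_centre in the frame of scoring_head between -0.006 and 0.006 m and z of comb_c_centre in the frame of scoring_head between 0.036 and 0.042 m and (y of comb_c_centre in the frame of scoring_head between -0.166 and -0.154 m or y of comb_c_centre in the frame of scoring_head between -0.086 and -0.074 m or y of comb_c_centre in the frame of scoring_head between -0.006 and 0.006 m or y of comb_c_centre in the frame of scoring_head between 0.074 and 0.086 m or y of comb_c_centre in the frame of scoring_head between 0.154 and 0.166 m) and x of comb_d_centre in the frame of scoring_head between -0.006 and 0.006 m and z of comb_d_centre in the frame of scoring_head between 0.036 and 0.042 m and (y of comb_d_centre in the frame of scoring_head between -0.166 and -0.154 m or y of comb_d_centre in the frame of scoring_head between -0.086 and -0.074 m or y of comb_d_centre in the frame of scoring_head between -0.006 and 0.006 m or y of comb_d_centre in the frame of scoring_head between 0.074 and 0.086 m or y of comb_d_centre in the frame of scoring_head between 0.154 and 0.166 m) and x of comb_e_centre in the frame of scoring_head between -0.006 and 0.006 m and z of comb_e_centre in the frame of scoring_head between 0.036 and 0.042 m and (y of comb_e_centre in the frame of scoring_head between -0.166 and -0.154 m or y of comb_e_centre in the frame of scoring_head between -0.086 and -0.074 m or y of comb_e_centre in the frame of scoring_head between -0.006 and 0.006 m or y of comb_e_centre in the frame of scoring_head between 0.074 and 0.086 m or y of comb_e_centre in the frame of scoring_head between 0.154 and 0.166 m)); the robot touches nothing.
It fails at once if the fingers touch the waxed panel of a comb (more than 2 N) (contact force between the fingers and comb_a_face above 2 N or contact force between the fingers and comb_b_face above 2 N or contact force between the fingers and comb_c_face above 2 N or contact force between the fingers and comb_d_face above 2 N or contact force between the fingers and comb_e_face above 2 N).
It fails at once if the fingers touch the comb that already has its blue end out (contact force between the fingers and comb_e above 2 N).
It fails at once if a bystander is shifted by more than 3 cm (distance of any of pinch_pot, glaze_cup, stamp from where it was at the start of the episode above 0.03 m).
Of comb_a, comb_b, comb_c, comb_d only 3 to 4 are there at a start; the rules pass over those that are not, and their reading is None.
At some moment in a run one of comb_a, comb_b, comb_c, comb_d may be knocked a few centimetres aside while the robot is not near it.
Once in a run the grip may slacken for a moment while it holds something.
It also fails if it takes over 208 s, if anything falls off the work surface, if the arm or the gripper's body presses on something with over 40 N, if the wrist force passes 120 N, or if a joint passes its speed limit or range.

## Working session

There is one attempt and no reset: what is moved stays moved. The work goes in short steps, each a Python script; the robot and the scene stay as the last script left them, time stands still between calls to the robot, and variables do not carry over. Pictures are saved under pics/ and viewed, at most 14 in all, crops included, and the job is handed in when it is done.

```bash
ls; mkdir -p pics; python3 - <<'E'
from station import bot
import cv2,numpy as np
for n in("top","side"):
    f=bot.grab_frame(n); cv2.imwrite(f"pics/{n}0.png",f["img"][:,:,::-1]); np.savez(f"pics/{n}0.npz",**f)
    print(n,f["intrinsics"].tolist(),f["R"].round(3).tolist(),f["t"])
print(bot.current_clock(),bot.current_eef_rot())
E
```

```text
pics
top [[537.1279924473913, 0.0, 284.6895096426911], [0.0, 537.1279924473913, 199.21156770200452], [0.0, 0.0, 1.0]] [[0.013, -1.0, 0.003], [-0.996, -0.013, -0.084], [0.084, -0.002, -0.996]] [-0.0568093   0.58385194  1.47219258]
side [[429.31921978630515, 0.0, 274.78938106241833], [0.0, 429.31921978630515, 210.99833199309114], [0.0, 0.0, 1.0]] [[0.974, -0.226, 0.004], [-0.146, -0.642, -0.753], [0.173, 0.733, -0.658]] [-0.58427535  0.10505736  1.15995339]
0.1 [[-9.67734559e-01  2.51971741e-01 -2.54432927e-04]
 [ 2.51971826e-01  9.67733315e-01 -1.55891015e-03]
 [-1.46578083e-04 -1.57272115e-03 -9.99998753e-01]]
```

View pics/top0.png

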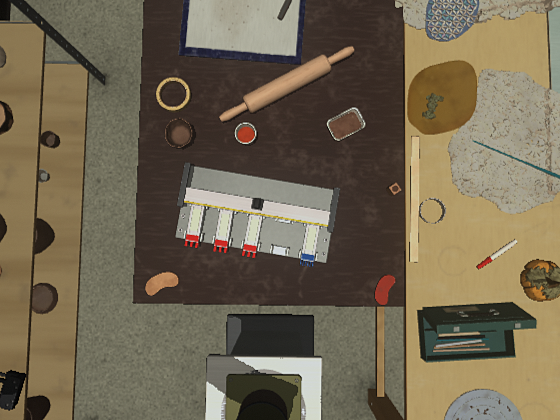

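View pics/side0.png

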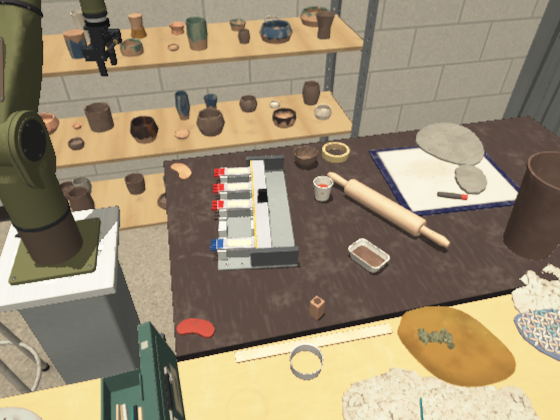

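The top view shows the head with three red-end combs at about (193,240), (221,244) and (250,249). There is an empty bay at (280,250) and the blue-end comb at (307,257). The fin is at (257,203), and the pots and stamp are well clear of the head.

```bash
cat > h.py <<'E'
import numpy as np,cv2
def cast(f,uv,z,R=None,t=None):
    R=f["R"] if R is None else R; t=f["t"] if t is None else t
    K=f["intrinsics"]; uv=np.atleast_2d(uv)
    d=(np.c_[uv,np.ones(len(uv))]@np.linalg.inv(K).T)@R   # world dirs
    c=-R.T@t
    return c+d*((z-c[2])/d[:,2])[:,None]
def blobs(img,kind,amin):
    r,g,b=[img[:,:,i].astype(int) for i in range(3)]
    m={"red":(r>120)&(r>2.2*g)&(r>2.2*b),"blue":(b>90)&(b>1.5*r)&(b>1.25*g),
       "yel":(r>140)&(g>110)&(b<0.6*g)}[kind].astype(np.uint8)
    n,l,s,c=cv2.connectedComponentsWithStats(m)
    return [(c[i],s[i],l==i) for i in range(1,n) if s[i,4]>=amin]
E
python3 - <<'E'
from h import *
f=dict(np.load("pics/top0.npz"))
for k in("red","blue","yel"):
    for c,s,m in blobs(f["img"],k,12):
        p=cast(f,c,0.044)[0]
        print(k,c.round(1),s[4],p.round(4))
# height map
z=f["z_map"];v,u=np.mgrid[:420,:560]
ray=np.c_[u.ravel(),v.ravel(),np.ones(u.size)]@np.linalg.inv(f["intrinsics"]).T*z.ravel()[:,None]
W=((ray-f["t"])@f["R"]).reshape(420,560,3)
for n,(a,b) in dict(fin=(257,203),plate=(300,212),comb=(222,228),base=(265,262),trk=(184,185),trk2=(334,210)).items():print(n,W[b,a].round(4))
m=(W[:,:,2]>.07)&(W[:,:,2]<.15)&(abs(u-257)<30)&(abs(v-203)<25)
print("fin",m.sum(),W[m].mean(0),W[m].min(0),W[m].max(0))
E
```

```text
red [245.5 134.2] 197 [0.7627 0.0621 0.044 ]
red [191.9 237.3] 61 [0.4752 0.2031 0.044 ]
red [185.5 243. ] 12 [0.4594 0.2201 0.044 ]
red [219.6 243.6] 78 [0.459 0.127 0.044]
red [190.8 243.8] 13 [0.4575 0.2054 0.044 ]
red [196. 245.] 13 [0.4543 0.1913 0.044 ]
red [249.4 247.3] 63 [0.4498 0.0454 0.044 ]
red [219.8 248.8] 12 [0.445  0.1262 0.044 ]
red [224.8 249.8] 13 [0.4424 0.1123 0.044 ]
red [243. 253.] 13 [0.4342 0.0626 0.044 ]
red [248.2 254.2] 13 [0.4311 0.0485 0.044 ]
red [253.4 255.1] 13 [0.429  0.0342 0.044 ]
red [484.1 262.8] 52 [ 0.416 -0.595  0.044]
red [383.6 288.9] 372 [ 0.3422 -0.3206  0.044 ]
blue [307.2 256.7] 70 [ 0.4263 -0.1126  0.044 ]
yel [255.2 213.1] 228 [0.5435 0.0313 0.044 ]
yel [543.9 266.2] 44 [ 0.409  -0.7579  0.044 ]
yel [538.4 292.6] 72 [ 0.3377 -0.741   0.044 ]
fin [0.5679 0.0245 0.0908]
plate [ 0.5476 -0.0913  0.0548]
comb [0.5017 0.122  0.0385]
base [ 0.4092  0.0037 -0.0005]
trk [0.616  0.2243 0.0675]
trk2 [ 0.5537 -0.1831  0.0636]
fin 53 [0.56717124 0.0259437  0.08875545] [0.55442838 0.01925406 0.07365402] [0.5812801  0.03288081 0.09474751]
```

```bash
cat >> h.py <<'E'
import json,os
hd=json.load(open("head.json")) if os.path.exists("head.json") else dict(o=[.508,.037],th=-.160)
th=hd["th"];ex=np.array([np.cos(th),np.sin(th),0]);ey=np.array([-np.sin(th),np.cos(th),0]);o=np.array([*hd["o"],0])
def H(x,y,z): return o+x*ex+y*ey+np.array([0,0,z])
def toH(p): d=np.asarray(p)-o; return np.stack([d@ex,d@ey,d[...,2]],-1)
def ori(s,dyaw=0):
    c,q=np.cos(dyaw),np.sin(dyaw); X=s*(c*ex+q*ey); Z=np.array([0,0,-1.]); return np.stack([X,np.cross(Z,X),Z],1)
def wrist(bot,name=None):
    p=np.array(bot.current_eef_pos());R=np.array(bot.current_eef_rot()); f=bot.grab_frame("wrist")
    M=f["mount"]; Rw=R@M[:3,:3]; tw=R@M[:3,3]+p   # cam->world
    f["R"]=Rw.T; f["t"]=-Rw.T@tw
    if name: cv2.imwrite(f"pics/{name}.png",f["img"][:,:,::-1]); np.savez(f"pics/{name}.npz",**f)
    return f
E
python3 - <<'E'
from station import bot
from h import *
for n,p in dict(fin=H(.058,0,.063),finb=H(.126,0,.063),A=H(0,.16,.02),B=H(0,.08,.02),C=H(0,0,.02),Cup=H(0,0,.2),view=H(-.0,.08,.35)).items():
    for s in(1,-1):
        q=bot.solve_ik(p,ori(s)); print(n,s,None if q is None else np.round(q,2))
bot.move_pose(H(-.0,.05,.35),ori(1))
f=wrist(bot,"w0"); print(f["mount"].round(3).tolist(),bot.current_clock(),bot.current_qpos())
E
```

```text
fin 1 [-0.32  0.91  0.34  1.89 -0.64  0.45 -1.25]
fin -1 [ 0.09  0.9  -0.37  1.86  0.63  0.5   0.69]
finb 1 [-0.31  0.98  0.41  1.68 -0.6   0.62 -1.3 ]
finb -1 [ 0.11  0.95 -0.4   1.65  0.55  0.65  0.83]
A 1 [-0.6   0.98  0.29  1.88 -0.7   0.38 -1.5 ]
A -1 [-0.31  0.96 -0.21  1.87  0.5   0.37  0.51]
B 1 [-0.44  0.96  0.23  1.98 -0.73  0.28 -1.33]
B -1 [-0.16  0.94 -0.24  1.97  0.68  0.31  0.45]
C 1 [-0.26  0.94  0.16  2.05 -0.69  0.2  -1.22]
C -1 [ 0.03  0.94 -0.32  2.04  0.95  0.32  0.32]
Cup 1 [-0.47  0.66  0.52  1.97 -0.52  0.65 -1.35]
Cup -1 [ 0.04  0.61 -0.32  1.95  0.31  0.63  0.93]
view 1 [-0.72  0.51  0.69  1.71 -0.36  1.05 -1.64]
view -1 [-0.17  0.44 -0.22  1.68  0.11  1.03  0.99]
[[0.0, -0.965, -0.263, 0.067], [1.0, 0.0, 0.0, -0.0], [-0.0, -0.263, 0.965, -0.146], [0.0, 0.0, 0.0, 1.0]] 2.4333 [-0.67791753  0.49527079  0.68731745  1.73650846 -0.35774974  1.0391717
 -1.59349608]
```

View pics/w0.png

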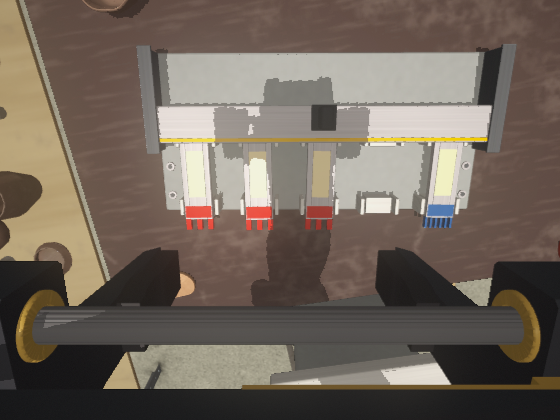

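The wrist view shows the yellow line along row ~139, red bands at (200,212), (259,212) and (320,212), and the blue band at (440,212). The empty bay's front rest is at (378,205) and the fin is at (323,117).

```bash
python3 - <<'E'
from h import *
f=dict(np.load("pics/w0.npz"));img=f["img"]
for k,a in(("red",100),("blue",100)):
    for c,s,m in blobs(img,k,a):
        if c[1]<240:
            v,u=np.nonzero(m); top=v.min(); bot=v.max(); mid=(u.min()+u.max())/2
            print(k,s[4],toH(cast(f,[(mid,top-.5),(mid,bot+.5)],.044)).round(4).tolist())
c,s,m=max(blobs(img,"yel",100),key=lambda b:b[1][2]*(b[0][1]<160))
v,u=np.nonzero(m);P=cast(f,np.c_[u,v],.0545);h=toH(P);print("yel",np.polyfit(h[:,1],h[:,0],1),h.min(0),h.max(0),s)
z=f["z_map"];V,U=np.mgrid[:420,:560]
ray=np.c_[U.ravel(),V.ravel(),np.ones(U.size)]@np.linalg.inv(f["intrinsics"]).T*z.ravel()[:,None]
W=((ray-f["t"])@f["R"]).reshape(420,560,3);h=toH(W)
d=(h[:,:,2]>.08)&(abs(h[:,:,0]-.07)<.05)&(abs(h[:,:,1])<.06);print("fin",d.sum(),h[d].min(0),h[d].max(0),np.median(h[d],0))
g=(img.min(2)>170)&(abs(U-378)<25)&(abs(V-204)<15)
v,u=np.nonzero(g);q=toH(cast(f,np.c_[u,v],.036));print("rest",q.min(0),q.max(0))
for n,(a,b) in dict(c1=(195,170),c5=(446,170),c2=(258,175),plate=(250,125),rest=(378,205),basep=(400,180)).items():print(n,h[b,a].round(4))
E
```

```text
red 257 [[-0.0521, 0.1559, 0.044], [-0.0672, 0.1567, 0.044]]
red 275 [[-0.0533, 0.0762, 0.044], [-0.0684, 0.0764, 0.044]]
red 263 [[-0.053, -0.0035, 0.044], [-0.0682, -0.004, 0.044]]
blue 279 [[-0.0499, -0.1627, 0.044], [-0.065, -0.1645, 0.044]]
yel [-0.0062194   0.03482184] [ 0.03224366 -0.2039624   0.0545    ] [0.03810977 0.19638397 0.0545    ] [ 159  137  328    5 1047]
fin 27079 [ 0.02000275 -0.01505871  0.08049666] [0.07349338 0.05999685 0.49571551] [0.02288833 0.02587898 0.43261265]
rest [-0.06547296 -0.1159023   0.036     ] [-0.03226729 -0.05010653  0.036     ]
c1 [-0.005   0.157   0.0443]
c5 [-0.0043 -0.1651  0.0433]
c2 [-0.0113  0.0764  0.0439]
plate [0.0516 0.0848 0.0533]
rest [-0.0534 -0.0841  0.0339]
basep [-0.024  -0.1195  0.0082]
```

```bash
python3 - <<'E'
from h import *
p=H(-.002,-.0037,0); json.dump(dict(o=[p[0],p[1]],th=-.154),open("head.json","w"))
E
python3 - <<'E'
from station import bot
from h import *
R=ori(1)
bot.move_pose(H(.059,0,.16),R)
print(bot.line_to(H(.059,0,.063),rate=.1,f_stop=8))
bot.grasp(); print("open",bot.current_opening(),bot.current_grasp_force(),toH(bot.current_eef_pos()))
print(bot.line_to(H(.059+.072,0,.063),rate=.06,f_stop=25),toH(bot.current_eef_pos()),bot.current_wrist_force())
bot.open_gripper()
bot.line_to(H(.128,0,.16))
bot.move_pose(H(-.04,.08,.26),R)
f=wrist(bot,"w1");print(bot.current_clock())
E
```

```text
False
open 0.01333081554691674 30.000099577009678 [ 0.05897091 -0.00014198  0.06296907]
True [ 0.12304935 -0.00019192  0.06298496] [-1.28077348  0.29988474  4.83680736]
9.4167
```

View pics/w1.png

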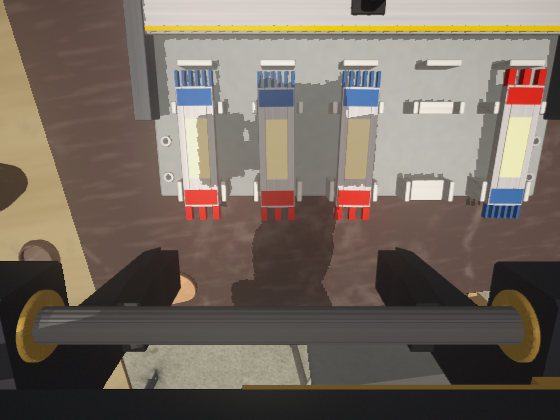

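The rail is back, with the yellow line now at row 29. All three red combs are still seated, at columns ~198, 277 and 357. The empty bay is at column 430 and comb_e at column 515.

```bash
cat >> h.py <<'E'
def combs(f,z=.044):
    """list of (centre x,y in head frame, direction to blue) from red/blue band pairs"""
    B={}
    for k in("red","blue"):
        m=np.zeros(f["img"].shape[:2],np.uint8)
        for c,s,mm in blobs(f["img"],k,15): m|=mm.astype(np.uint8)
        m=cv2.morphologyEx(m,cv2.MORPH_CLOSE,np.ones((7,7)))
        n,l,s,c=cv2.connectedComponentsWithStats(m); B[k]=[]
        for i in range(1,n):
            if s[i,4]<250: continue
            v,u=np.nonzero(l==i); h=toH(cast(f,np.c_[u,v],z))[:,:2]
            if abs(h[:,0]).max()<.2 and abs(h[:,1]).max()<.3: B[k].append(h)
    out=[]
    for r in B["red"]:
        for b in B["blue"]:
            d=b.mean(0)-r.mean(0); L=np.hypot(*d)
            if .1<L<.14:
                d/=L; mid=(b.mean(0)+r.mean(0))/2
                e=(np.percentile(b@d,99.5)+np.percentile(r@d,.5))/2; ln=np.percentile(b@d,99.5)-np.percentile(r@d,.5)
                out.append((mid+d*(e-mid@d),d,ln))
    return out
E
python3 - <<'E'
from h import *
f=dict(np.load("pics/w1.npz"))
for c,d,l in sorted(combs(f),key=lambda c:-c[0][1]): print(c.round(4),d.round(4),round(l,4))
c,s,m=max(blobs(f["img"],"yel",100),key=lambda b:b[1][2])
v,u=np.nonzero(m);h=toH(cast(f,np.c_[u,v],.0545));print("yel",np.polyfit(h[:,1],h[:,0],1))
g=((f["img"].min(2)>170)).astype(np.uint8)
n,l,s,c=cv2.connectedComponentsWithStats(g)
for i in range(1,n):
    if 20<s[i,4]<1500 and 50<c[i][1]<205 and 400<c[i][0]<460:
        v,u=np.nonzero(l==i);q=toH(cast(f,np.c_[u,v],.037));print(c[i],q.min(0),q.max(0))
E
```

```text
[-0.0071  0.1605] [1.     0.0075] 0.1487
[-0.0074  0.121 ] [ 0.8264 -0.5631] 0.182
[-0.008   0.0804] [0.9999 0.0154] 0.1486
[-0.0076 -0.0005] [ 0.9999 -0.0128] 0.1481
[-0.0061 -0.1599] [-0.9999  0.0106] 0.1487
yel [-7.91936677e-05  1.01506204e-01]
[444.76958525  62.47465438] [ 0.071609   -0.10130681  0.037     ] [ 0.07702998 -0.06511088  0.037     ]
[426.58670989 189.55105348] [-0.06125724 -0.09524891  0.037     ] [-0.04064328 -0.06217319  0.037     ]
[407.2  191.12] [-0.06234288 -0.06047793  0.037     ] [-0.042781  -0.0563111  0.037    ]
```

```bash
python3 - <<'E'
from station import bot
from h import *
bot.move_pose(H(.04-.006,.08,.26),ori(-1))
f=wrist(bot,"w2");print(bot.current_clock())
for c,d,l in sorted(combs(f),key=lambda c:-c[0][1]): print(c.round(4),d.round(4),round(l,4))
g=((f["img"].min(2)>170)).astype(np.uint8)
n,l,s,c=cv2.connectedComponentsWithStats(g)
for i in range(1,n):
    if 20<s[i,4]<1500:
        v,u=np.nonzero(l==i);q=toH(cast(f,np.c_[u,v],.037))
        if abs(q[:,1].mean()+.08)<.03 and abs(q[:,0].mean())<.09: print(c[i],q.min(0),q.max(0))
E
```

```text
11.575
[-0.0078  0.1641] [0.9975 0.0703] 0.1487
[-0.0082 -0.0003] [ 0.9999 -0.0148] 0.1482
[-0.0063 -0.1598] [-0.9999  0.0143] 0.1484
[104.81132075 101.86792453] [-0.0497356  -0.09522268  0.037     ] [-0.04115311 -0.08936185  0.037     ]
[ 92.22222222 102.33333333] [-0.04689262 -0.10718419  0.037     ] [-0.04211751 -0.10293833  0.037     ]
```

View pics/w2.png

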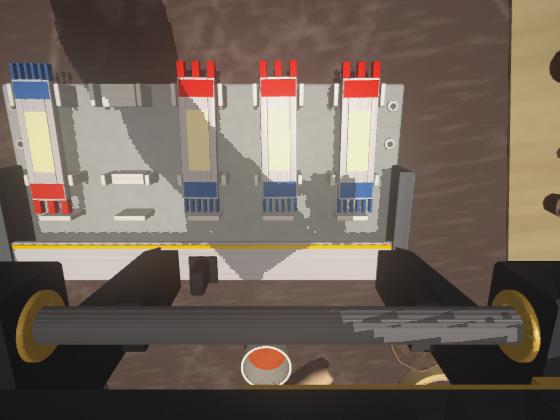

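Both views agree to within 0.6 mm on combs A and C, so wrist-camera bias is small. The head origin moves by about −6.5 mm in x. I'll flip A first, then C, then B, biased outward for finger clearance.

```bash
python3 - <<'E'
from h import *
p=H(-.0068,0,0); json.dump(dict(o=[p[0],p[1]],th=-.154),open("head.json","w"))
E
cat > flip.py <<'E'
import sys
from station import bot
from h import *
def st(n): print(n,toH(bot.current_eef_pos()).round(4),round(bot.current_opening(),4),round(bot.current_grasp_force(),1),round(bot.current_clock(),1))
def pick(x,y,s,dyaw=0):
    R=ori(s,dyaw)
    bot.move_pose(H(x,y,.14),R)
    if bot.line_to(H(x,y,.020),rate=.1,f_stop=8): st("HIT on descent"); bot.line_to(H(x,y,.14)); return False
    bot.grasp(); st("grasp")
    bot.line_to(H(x,y,.17),rate=.12); st("lifted")
    return bot.current_opening()>.030
def place(x,y,s):
    R=ori(s)
    bot.move_pose(H(x,y,.17),R); st("turned")
    if bot.current_opening()<.030: return False
    bot.line_to(H(x,y,.06),rate=.12)
    hit=bot.line_to(H(x,y,.0205),rate=.05,f_stop=7); st("down hit=%s"%hit)
    if hit and bot.current_eef_pos()[2]>.0235: return False
    bot.open_gripper(); bot.line_to(H(x,y,.14),rate=.15); return True
def look(name,s=1):
    bot.move_pose(H(-.034*s,.08,.26),ori(s)); f=wrist(bot,name)
    for c,d,l in sorted(combs(f),key=lambda c:-c[0][1]): print(c.round(4),d.round(4),round(l,4))
    print(bot.current_clock())
E
python3 - <<'E'
from flip import *
if pick(-.0005,.1625,-1) and place(-.001,.1615,1): look("w3")
E
```

```text
grasp [-0.0006  0.1622  0.02  ] 0.0356 30.0 14.4
lifted [-0.0009  0.1622  0.1693] 0.0348 30.0 15.8
turned [-0.0013  0.1614  0.1697] 0.0351 30.0 17.6
down hit=True [-0.0015  0.1612  0.0199] 0.0353 30.0 19.4
[-0.0035  0.1609] [-1.     -0.0062] 0.1476
[-0.0014  0.0808] [0.9999 0.0111] 0.1488
[-0.0009 -0.0002] [ 0.9999 -0.014 ] 0.1482
[ 0.0009 -0.1594] [-1.      0.0096] 0.1487
21.9833
```

```bash
python3 - <<'E'
from h import *
for n in("w1","w3","w2"):
    f=dict(np.load(f"pics/{n}.npz"));g=f["img"].min(2).astype(float)
    # profile along head x on the empty bay centreline at z=.034
    xs=np.arange(-.075,.095,.001); prof=np.zeros(len(xs))
    for y in np.arange(-.088,-.071,.002):
        X=np.array([H(x,y,.034) for x in xs]); c=X@f["R"].T+f["t"]; uv=c@f["intrinsics"].T; uv=uv[:,:2]/uv[:,2:]
        prof+=cv2.remap(g.astype(np.float32),uv[:,0].astype(np.float32),uv[:,1].astype(np.float32),cv2.INTER_LINEAR).ravel()/9
    d=np.diff(prof); print(n,[(round(xs[i]+.0005,4),int(d[i])) for i in range(1,len(d)-1) if abs(d[i])>8 and abs(d[i])>=max(abs(d[i-1]),abs(d[i+1]))])
E
```

```text
w1 [(np.float64(-0.0555), 99), (np.float64(-0.0345), -46), (np.float64(-0.0305), 8), (np.float64(-0.0275), 22), (np.float64(0.0345), 22), (np.float64(0.0455), -80), (np.float64(0.0475), 29), (np.float64(0.0755), -48), (np.float64(0.0795), 79), (np.float64(0.0845), -36)]
w3 [(np.float64(-0.0555), 90), (np.float64(-0.0345), -48), (np.float64(-0.0305), 9), (np.float64(-0.0275), 21), (np.float64(0.0345), 58), (np.float64(0.0455), -45), (np.float64(0.0475), 20), (np.float64(0.0755), -41), (np.float64(0.0795), 98), (np.float64(0.0845), -36)]
w2 [(np.float64(-0.0555), 48), (np.float64(-0.0345), -15), (np.float64(-0.0305), 8), (np.float64(-0.0175), 8), (np.float64(0.0305), -23), (np.float64(0.0345), 54), (np.float64(0.0445), -19), (np.float64(0.0725), -26), (np.float64(0.0805), 64), (np.float64(0.0855), -15)]
```

The rest edges fall within 0.5 mm of nominal, so the head frame is right. Next are C, then B.

```bash
python3 - <<'E'
from flip import *
if pick(-.0009,-.0027,-1) and place(.001,-.0015,1): look("w4")
E
```

```text
grasp [-0.0009 -0.0025  0.02  ] 0.0357 30.0 25.7
lifted [-0.0013 -0.003   0.1694] 0.0354 30.0 27.1
turned [ 0.0008 -0.0014  0.1698] 0.035 30.0 29.1
down hit=True [ 0.0004 -0.0016  0.02  ] 0.0352 30.0 31.0
[-0.0039  0.1608] [-1.     -0.0045] 0.1484
[-0.002   0.0772] [ 1.     -0.0031] 0.1481
[-0.002  -0.0017] [-1.      0.0017] 0.1481
[ 0.0005 -0.1598] [-0.9999  0.0113] 0.1488
33.55
```

```bash
python3 - <<'E'
from flip import *
if pick(-.0015,.0795,-1) and place(.001,.0796,1): look("w5")
E
```

```text
grasp [-0.0015  0.0792  0.02  ] 0.0353 30.0 37.7
lifted [-0.0019  0.0792  0.1693] 0.035 30.0 39.1
turned [1.000e-04 7.980e-02 1.693e-01] 0.0352 30.0 40.6
down hit=True [0.0005 0.0793 0.0199] 0.0351 30.0 42.4
[-0.0034  0.1609] [-1.     -0.0062] 0.1478
[-0.0022  0.1208] [-0.8064 -0.5914] 0.1818
[-0.0008  0.0792] [-1.    -0.002] 0.1482
[-0.0013  0.0383] [-0.8168  0.5769] 0.1831
[-0.0018 -0.0014] [-1.      0.0024] 0.1485
[ 0.0007 -0.1596] [-1.      0.0094] 0.1488
44.9
```

```bash
python3 - <<'E'
from h import *
f=dict(np.load("pics/w5.npz"));z=f["z_map"];V,U=np.mgrid[:420,:560]
ray=np.c_[U.ravel(),V.ravel(),np.ones(U.size)]@np.linalg.inv(f["intrinsics"]).T*z.ravel()[:,None]
h=toH((ray-f["t"])@f["R"])
for y in(.16,.08,0,-.16):
    m=(abs(h[:,1]-y)<.012)&(abs(h[:,0])<.05)&(h[:,2]<.07); A=np.c_[h[m][:,:2],np.ones(m.sum())]
    s=np.linalg.lstsq(A,h[m][:,2],rcond=None)[0]; print(y,np.median(h[m][:,2]).round(4),s[:2].round(3))
E
```

```text
0.16 0.0442 [-0.001  0.011]
0.08 0.0442 [-0.     0.001]
0 0.0442 [-0.001 -0.047]
-0.16 0.044 [-0.005 -0.83 ]
```

View pics/w5.png

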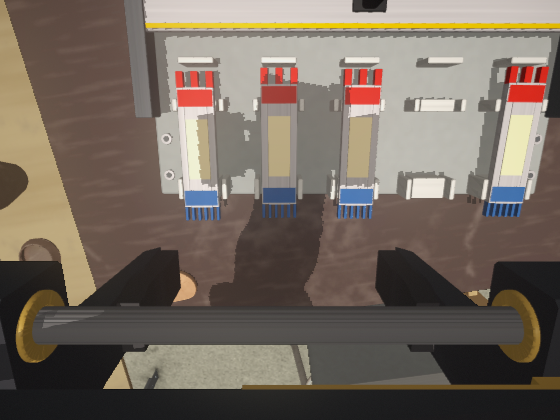

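All four combs are seated flat with blue ends out (blue bands at row ~196), and their top faces measure 44 mm high. Now I'll close the rail.

```bash
python3 - <<'E'
from flip import *
R=ori(1)
bot.move_pose(H(.130,0,.16),R)
if bot.line_to(H(.130,0,.063),rate=.1,f_stop=8): st("HIT")
bot.grasp(); st("fin")
print(bot.line_to(H(.058,0,.063),rate=.05,f_stop=25)); st("home")
bot.open_gripper(); bot.line_to(H(.064,0,.17)); look("w6")
f=dict(np.load("pics/w6.npz"))
c,s,m=max(blobs(f["img"],"yel",100),key=lambda b:b[1][2])
v,u=np.nonzero(m);h=toH(cast(f,np.c_[u,v],.0545));print("yel",np.polyfit(h[:,1],h[:,0],1))
bot.move_pose(H(-.05,.08,.35),R); wrist(bot,"w7")
E
```

```text
fin [ 0.13   -0.0002  0.063 ] 0.0135 30.0 48.0
False
home [ 0.062  -0.0001  0.063 ] 0.0134 30.0 49.6
52.3
yel [0.00024857 0.03990007]
```

View pics/w7.png

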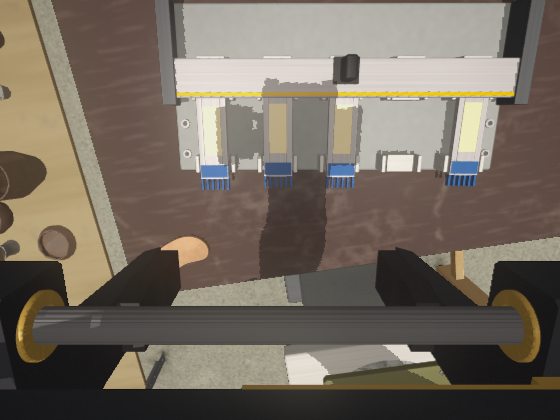

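The rail is home: it travelled 68 mm to a hard stop, and the yellow line is at row 94. All four combs show blue tips at rows ~187–189.

```bash
python3 -c "
from station import bot
print(bot.sign_off(),bot.current_clock())"
```

```text
the job is handed in; nothing more can be done
the job is handed in; nothing more can be done
```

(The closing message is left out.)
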